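Start the bench centrifuge

ROBOT

A 6-joint arm with a two-finger parallel gripper is mounted at the origin on the work surface. World frame = base frame: x ahead of the robot, y to its left, z up, the work surface at z = 0. Lengths are in mm, angles in degrees, forces in N, time in s.
With the tool pointing down it reaches from about 350 to 850 mm from the base axis. Payload 8.1 kg.
Tool frame: the origin (TCP) lies midway between the tips of the shut fingers; the grasp point (between the pads) lies 19 mm behind it; z points along the fingers, x is the direction in which the jaws open and shut, and the axes are right-handed (so a half turn about z gives the same grasp; the last joint's range is limited). The gripper opens to 85 mm and grips with 20 to 120 N. Pads are 22 mm wide; open, the fingers measure 114 mm over their backs; the gripper's body (76 mm by 85 mm) begins 54 mm behind the grasp point. The pads swing forward as they close: fully open they stand 13 mm farther back than shut.
Start: joints at [70.68, 7.471, 85.268, -0, 87.261, -4.893], TCP at [149.466, 581.09, 231.292] pointing down, gripper open.
Joint ranges: [-169.43, 169.43], [-51.17, 129.36], [1.28, 143.12], [-76.62, 256.62], [0, 156.53], [-152.29, 152.29]. Speed limits (degrees/s): [136.94, 136.94, 159.86, 180, 180, 180].

INTERFACE

Orientations are given as [roll, pitch, yaw] about the fixed x, y, z axes, in that order (R = Rz(yaw) Ry(pitch) Rx(roll)).
In Python, from plant import bot, imaging gives the robot as it stands.
- The arm moves only by the shell command python3 -m crank 'ROWS' [FORCE]. ROWS is JSON, a list of rows, each a list of 7 numbers: the shift along the tool's x, y, z in cm, then the turn, a rotation vector about the tool's x, y, z in rad, then the closure, from -1 (fully open) to 1 (shut). A call has 1 to 10 rows; each row shifts and turns the commanded pose from where the row before left it, along the tool's axes as they then stand; what a row does not reach is not made up. A row lasts 1/12 s, in which the tool goes at most 41.7 mm and 7.16 degrees, less where a joint would pass 70% of its speed; a pose out of reach is approached as far as the arm can. A call with a gripper value outside its range is refused whole. The fingers move at their own pace and stop on an object; FORCE is the grip in N (left out, the last holds). Time passes only in rows, so rows that do not move let the fingers close. It gives the time, the measured TCP pose, the force and the opening at its end, in the units of the state.
- bot.state(): the state, without advancing time (a new reading comes with each control period).
- imaging.grab_frame(name): name is "scene" or "top" or "wrist"; returns a dict with "img" (384x512x3 uint8, red, green, blue), "depth" (384x512 float32, mm along the optical axis (not along the pixel's ray), 0 where there is no reading), "fov_y" (degrees; the focal length in pixels is half the picture's height over the tangent of half this angle, whatever the lens; pixels are square), "cx", "cy" (the principal point, pixels), "extrinsics" (4x4, takes a point from world to camera coordinates); the wrist camera has in their place "hand_eye" (4x4, takes a point from camera to tool coordinates, whose origin is the TCP and whose axes are the tool frame's). Camera axes: x right, y up, looking along -z (the intrinsics and any distortion apply to the point x, -y, -z); pixel columns grow to the right and rows downward; lengths in mm; the calibration is good to about 2 mm. A picture is of the moment at which its call begins: read the wrist's pose just before it.
- bot.job_done(): hands the job in, once; it reports no verdict.
The state is a dict: "clock": time; "qpos": joint angles; "joint_vel": joint speeds; "effort": joint torques, N m; "eef_pos": TCP position; "orientation": TCP orientation; "contact_force": force on the tool from outside, world axes, zero at the start; "torque": the same for the moment, N m; "finger_gap": finger opening in mm.
Only numpy, scipy, OpenCV 4.12 (cv2) and the standard library are available. Lean on these libraries where they do the work, as an engineer would, in place of code of your own. Each camera call takes 0.05 s, during which the arm holds its last target.

TASK

Spin the tubes already loaded in the small bench centrifuge: first switch it on by pressing down the raised near end of the black rocker so that it snaps over, then push the open blue lid down, without slamming it, until the latch snaps in and the lid lies fully shut, and last press the green start key all the way in and let it come back out. Do not press the red stop key or the blue lid-release key or lift the lid wider open, and leave the bottle, tube rack and pipette where they are.

Things in the scene. Friction and masses are not known exactly. Their poses are not given: they have to be found in the camera images.
- centrifuge: bench microcentrifuge, fixed, light grey shell 270 deep (x) x 250 wide (y), deck 122 mm high. Origin on the bench under its centre; own x points from its front (operator's side) to its back, y to its left seen from the front, z up. Its front 80 mm is the sloping control panel; from left to right: display, blue lid-release key, red stop key, green start key, black rocker, 44 to 46 mm apart
- panel_mid (a point): fixed point in the middle of the control panel's face (at -0.10, 0, 0.1075 in the centrifuge's frame). The panel is 84 long x 250 wide and rises to the back at 0.30 rad. Axes: x up the slope, y to the left, z the outward normal, which is (-0.296, 0, 0.955) in the centrifuge's frame
- rocker (a joint): black mains rocker, 30 long (up and down the slope) x 21 wide, two facets in a shallow V, snap action: 0 rad = off (as found: the end nearest the operator, with a white dot, stands up), 0.40 = on (near end down, far end up). About 4 N on the near end, towards the panel, tips it past the middle (0.20); from there it snaps over by itself and stays
- rocker_centre (a point): fixed point in the valley between the rocker's two facets, over its pivot, 8.5 mm above the panel (along the panel's normal). Its axes are the panel's: x up the slope, z the outward normal
- rocker_on_end (a point): point on the top of the rocker's near facet, 12.5 mm from the pivot (2.5 mm from the tip); it moves with the rocker: 4.9 mm above the valley along the normal when off, level with it when on
- lid (a joint): angle of the lid about its rear hinge, rad: 0 = fully shut, found open at 0.55 to 0.95, stop at 1.2. A stiff hinge holds it at any angle (2 to 4 N at the front edge move it). From about 0.07 rad down a spring catch resists; some 6 to 10 N down near the front edge press it past, and it snaps in and stays at 0; left above that it is not latched
- lid_edge (a point): point on the lid's outer (upper) face, mid-width, 15 mm behind the front edge of the lid plate, 160 mm in front of the hinge axis; moves with the lid. z axis: outward normal of that face; x axis: towards the hinge. Lid navy blue, 172 x 206 x 16 mm, small lip in front, round clear window 84 mm wide (nearest rim 29 mm behind this point). Shut, this face is 139.5 mm above the bench
- lid_hinge (a point): fixed point on the hinge axis of the lid, in the middle of its width, 123.5 mm above the bench; the axis runs along the centrifuge's y. The outer face of the lid lies 16 mm from the hinge axis, measured along the face's normal
- start_key (a joint): travel of the green start key, m: 0 = out, 0.004 = fully in, along the panel's inward normal; springs back. 1.5 N to begin, 3.5 N fully in
- start_key_top (a point): middle of the top face of the green key (18 up the slope x 22 wide), 8 mm proud of the panel when out; z axis is the panel's outward normal, x up the slope
- stop_key (a joint): travel of the red stop key, m, 0 = out, 0.004 = in; same size and spring; not to be pressed
- stop_key_top (a point): middle of the top face of the red key
- release_key (a joint): travel of the blue lid-release key, m, 0 = out, 0.004 = in; same size and spring; not to be pressed
- release_key_top (a point): middle of the top face of the blue key
- bottle_mid (a point): loose white reagent bottle with black cap, 68 mm wide, 140 high, standing on the bench beside the centrifuge; point on its axis 70 mm up
- rack_mid (a point): loose clear tube rack with capped tubes, 60 x 119 mm, 100 high, standing on the bench beside the centrifuge; point on its axis 50 mm up
- pipette_mid (a point): loose yellow hand pipette lying on the bench in front of the centrifuge, 226 long, 24 wide, 22 high; point in its middle line 11 mm up, x axis towards its tip

How it is judged:
By the outcome, as a careful person would: the job done as asked, in the order asked, and still so for the second after the job is handed in, with the robot touching nothing.
It also fails if it takes over 56 s, if anything falls off the work surface, if the arm or the gripper's body presses on something with over 40 N, if the wrist force passes 120 N, or if a joint passes its speed limit or range.

## Working session

There is one attempt and no reset: what is moved stays moved. The work goes in short steps, Python scripts to look and compute and a shell command to move; the robot and the scene stay as the last step left them, time stands still between calls to the robot, and variables do not carry over. Pictures are saved under pics/ and viewed, and the job is handed in when it is done.

```bash
ls; mkdir -p pics
python3 - <<'E'
from plant import bot, imaging
import cv2,numpy as np
print(bot.state())
for n in ["scene","top","wrist"]:
    f=imaging.grab_frame(n)
    np.savez(f"{n}0.npz",**f)
    cv2.imwrite(f"pics/{n}0.png",cv2.cvtColor(f["img"],cv2.COLOR_RGB2BGR))
    print(n,{k:v for k,v in f.items() if k not in("img","depth")})
E
```

```text
pics
{'clock': 0.0, 'qpos': array([ 7.06791558e+01,  7.51537541e+00,  8.53282114e+01, -1.31211276e-03,
        8.72596243e+01, -4.89330276e+00]), 'joint_vel': array([ 0.12371714, -0.01382939, -0.06549579, -0.04036115, -0.10191185,
        0.00292763]), 'effort': array([-1.55294006e-04, -5.69401109e+01, -5.00539327e+01, -2.14433735e-04,
        1.50309806e-02,  1.81267630e-06]), 'eef_pos': array([149.30643088, 580.57959786, 230.25185541]), 'orientation': array([-1.79992502e+02,  1.02946713e-01,  7.55725292e+01]), 'contact_force': array([-0.02333522,  0.10644987,  0.26820012]), 'torque': array([-0.00738703,  0.02542914, -0.00878068]), 'finger_gap': 85.33321535161392}
scene {'fov_y': 55.839733115225044, 'cx': 261.4958163725969, 'cy': 194.17279077611167, 'extrinsics': array([[-9.99710607e-01, -2.36982597e-02, -4.13459049e-03,
         5.57413395e+02],
       [ 1.69176703e-02, -8.14779941e-01,  5.79523459e-01,
        -6.06119461e+01],
       [-1.71024788e-02,  5.79285802e-01,  8.14945069e-01,
        -1.06580014e+03],
       [ 0.00000000e+00,  0.00000000e+00,  0.00000000e+00,
         1.
[... 197 characters left out ...]
1],
       [ 9.87130219e-01,  8.07838135e-03,  1.59714342e-01,
        -5.99471983e+02],
       [-1.59687588e-01, -3.85911436e-03,  9.87160059e-01,
        -9.76219940e+02],
       [ 0.00000000e+00,  0.00000000e+00,  0.00000000e+00,
         1.00000000e+00]])}
wrist {'fov_y': 67.50744518271836, 'cx': 253.2851372172374, 'cy': 188.86327523850133, 'hand_eye': array([[ 9.99999870e-01,  1.67650813e-05, -5.09130774e-04,
         1.66413889e-01],
       [-1.45872410e-04, -9.48179524e-01, -3.17735061e-01,
        -8.17868641e+01],
       [-4.88074229e-04,  3.17735094e-01, -9.48179398e-01,
        -1.42045830e+02],
       [ 0.00000000e+00,  0.00000000e+00,  0.00000000e+00,
         1.00000000e+00]])}
```

View pics/scene0.png

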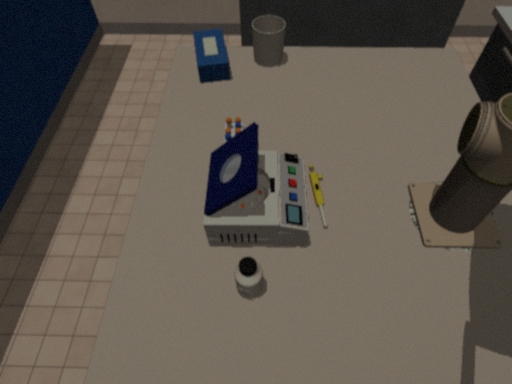

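View pics/top0.png

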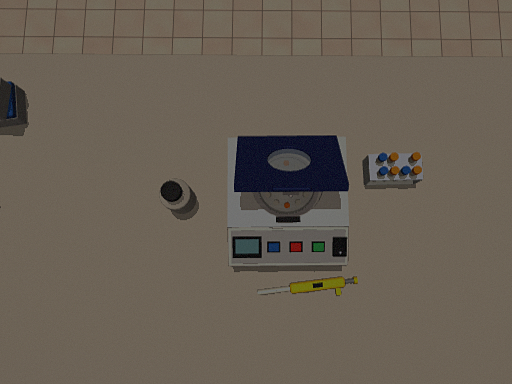

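View pics/wrist0.png

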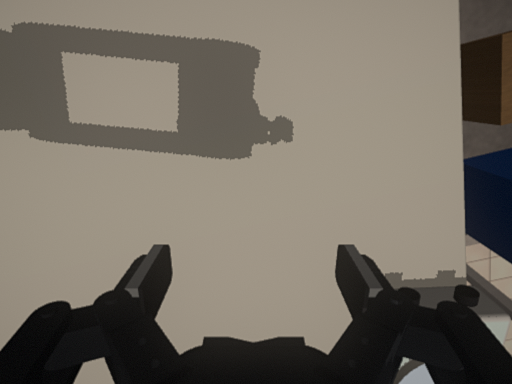

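The top view shows the centrifuge front facing the robot: display (247,246), blue key (273,247), red (296,247), green (318,247) and rocker (340,247). The lid front edge is at row ~188 and the pipette at (318,286), in front of the panel. Next I'll measure these.

```bash
cat > h.py <<'E'
import numpy as np,cv2
from scipy.spatial.transform import Rotation as R
def load(n): return dict(np.load(n))
def Twc(f,st=None):
    if "extrinsics" in f: return np.linalg.inv(f["extrinsics"])
    T=np.eye(4); T[:3,:3]=R.from_euler("xyz",st["orientation"],degrees=True).as_matrix(); T[:3,3]=st["eef_pos"]
    return T@f["hand_eye"]
def cloud(f,st=None):
    h,w=f["depth"].shape; F=h/2/np.tan(np.radians(f["fov_y"])/2)
    v,u=np.mgrid[:h,:w]; d=f["depth"]
    P=np.stack([(u-f["cx"])/F*d,-(v-f["cy"])/F*d,-d],-1)
    T=Twc(f,st); W=P@T[:3,:3].T+T[:3,3]; W[d==0]=np.nan; return W
def proj(f,P,st=None):
    P=np.atleast_2d(P);h=f["img"].shape[0]; F=h/2/np.tan(np.radians(f["fov_y"])/2)
    T=np.linalg.inv(Twc(f,st)); C=P@T[:3,:3].T+T[:3,3]
    return np.stack([f["cx"]+F*C[:,0]/-C[:,2],f["cy"]-F*C[:,1]/-C[:,2]],-1)
E
python3 - <<'E'
from h import *
np.set_printoptions(precision=1,suppress=True)
for n in["top","scene"]:
    f=load(n+"0.npz");W=cloud(f);hsv=cv2.cvtColor(f["img"],cv2.COLOR_RGB2HSV)
    print(n,f["depth"].min(),f["depth"].max())
    for c,(a,b) in dict(red=(0,6),green=(50,80),blue=(100,115),navy=(116,128),yellow=(25,33)).items():
        m=(hsv[...,0]>=a)&(hsv[...,0]<=b)&(hsv[...,1]>130)&(hsv[...,2]>40)
        k,l,s,ce=cv2.connectedComponentsWithStats(m.astype(np.uint8))
        for i in range(1,k):
            if s[i,4]>25: print(c,s[i],ce[i],np.nanmedian(W[l==i],0))
    big=cv2.resize(f["img"][120:310,200:440] if n=="top" else f["img"][110:260,190:340],None,fx=3 if n=="top" else 4,fy=3 if n=="top" else 4,interpolation=cv2.INTER_CUBIC)
    cv2.imwrite(f"pics/{n}0z.png",cv2.cvtColor(big,cv2.COLOR_RGB2BGR))
f=load("top0.npz");W=cloud(f)
for u in (260,285,307,329): # panel normal points
    print(W[232,u],W[260,u])
E
```

```text
top 0.0 1984.2726
red [291 243  10   9  79] [295.5 246.8] [473.8 -24.4 115.6]
green [313 243  11   8  88] [318.  246.5] [475.3 -69.7 116.2]
blue [ 7 89  6 28 97] [ 10.  106.1] [786.4 622.   64.9]
blue [379 153   8   8  50] [382.5 156.6] [ 668.8 -212.3  100.6]
blue [380 167   8   8  51] [383.5 170.4] [ 639.3 -213.2  101. ]
blue [402 166   9   9  53] [405.9 169.9] [ 640.5 -261.5  100.6]
blue [269 243  10   9  90] [273.5 247. ] [473.5  21.6 115.2]
yellow [291 278  53  15 407] [316.9 284.9] [394.3 -77.8  22.4]
yellow [336 288   5   7  32] [338.1 290.9] [ 381.1 -125.2   15.9]
scene 0.0 2995.853
red [289 179   7   8  42] [292.2 182.4] [473.9 -22.9 114. ]
green [289 167   6   6  32] [291.5 169.5] [474.3 -67.5 115.2]
blue [194  29  34  39 732] [210.3  49. ] [ 771.9 -685.8   79.8]
blue [290 193   7   7  43] [292.9 196.3] [472.5  24.1 115.1]
yellow [311 172  11  15  92] [315.1 178.4] [ 395.8 -112.7   21.6]
yellow [314 187   9  17  88] [318.4 195.2] [388.3 -47.5  21.9]
[503.8  49.5 117.9] [447.1  49.2  98. ]
[504.4  -2.  115.9] [447.5  -2.7 101. ]
[504.8 -47.4 115.3] [447.9 -48.4 100.3]
[505.  -92.3 118.4] [448.3 -94.  100.7]
```

```bash
ls pics
```

```text
scene0.png
scene0z.png
top0.png
top0z.png
wrist0.png
```

```bash
python3 -m crank '[[0,0,-1,0,0,0.12,1],[0,0,-1,0,0,0.12,1],[0,0,-1,0,0,0.12,1],[0,0,-1,0,0,0.12,1],[0,0,-1,0,0,0.12,1],[0,0,-1,0,0,0.12,1],[0,0,-1,0,0,0.12,1],[0,0,-1,0,0,0.12,1],[0,0,-1,0,0,0.12,1],[0,0,-1,0,0,0.10,1]]' 20
```

```text
clock: 0.98
eef_pos: [149.4, 580.9, 331.3]
orientation: [180.0, 0.0, 7.6]
contact_force: [-0.3, -0.7, 1.0]
finger_gap: 0.1
```

View pics/top0z.png

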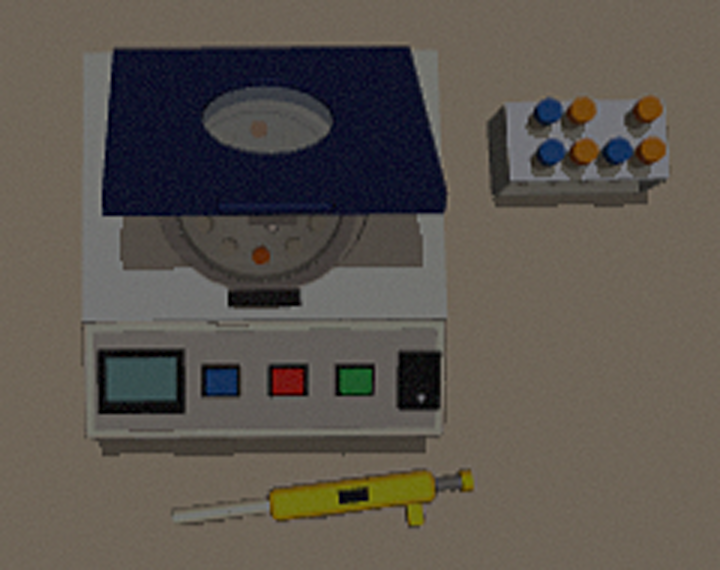

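```bash
python3 -m crank '[[0.8,2.5,0,0,0,0.11,1],[1.6,3.3,0,0,0,0,1],[1.6,3.3,0,0,0,0,1],[1.6,3.3,0,0,0,0,1],[1.6,3.3,0,0,0,0,1],[1.6,3.3,0,0,0,0,1],[1.6,3.3,0,0,0,0,1],[1.6,3.3,0,0,0,0,1],[1.6,3.3,0,0,0,0,1],[1.6,3.3,0,0,0,0,1]]'
python3 -m crank '[[1.6,3.3,0,0,0,0,1],[1.6,3.3,0,0,0,0,1],[1.6,3.3,0,0,0,0,1],[1.6,3.3,0,0,0,0,1],[1.6,3.3,0,0,0,0,1],[1.6,3.3,0,0,0,0,1],[1.6,3.3,0,0,0,0,1],[1.6,3.3,0,0,0,0,1],[0,0,0,0,0,0,1],[0,0,0,0,0,0,1]]'
python3 - <<'E'
from plant import bot, imaging
from h import *
st=bot.state(); f=imaging.grab_frame("wrist"); np.savez("w1.npz",**f,eef_pos=st["eef_pos"],orientation=st["orientation"])
cv2.imwrite("pics/w1.png",cv2.cvtColor(f["img"],cv2.COLOR_RGB2BGR)); print(st["eef_pos"],st["orientation"],st["contact_force"])
E
```

```text
clock: 1.82
eef_pos: [313.6, 263.1, 331.1]
orientation: [-180.0, -0.0, 1.7]
contact_force: [0.4, -0.5, 0.1]
finger_gap: -0.1
clock: 2.65
eef_pos: [449.1, 2.9, 330.6]
orientation: [-180.0, 0.1, 1.4]
contact_force: [0.9, 0.6, -0.1]
finger_gap: 0.2
[449.13055976   2.90801825 330.58535768] [-1.79986870e+02  9.32642748e-02  1.44288642e+00] [ 0.92053775  0.62666856 -0.09733148]
```

View pics/w1.png

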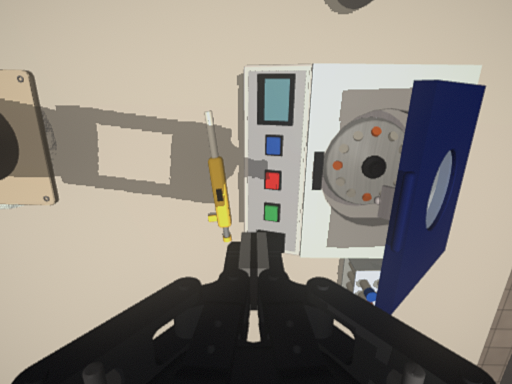

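The wrist view shows blue (274,146), red (272,181) and green (272,213). The rocker at (270,237) is partly hidden by the fingers, and the lid is at the right. Next I'll fit the frame and lid angle.

Run:
```python
from h import *
np.set_printoptions(precision=2,suppress=True)
f=load("w1.npz");W=cloud(f,f);hsv=cv2.cvtColor(f["img"],cv2.COLOR_RGB2HSV)
K={}
for c,(a,b) in dict(red=(0,6),green=(50,80),blue=(100,118)).items():
    m=(hsv[...,0]>=a)&(hsv[...,0]<=b)&(hsv[...,1]>120)&(hsv[...,2]>60)
    k,l,s,ce=cv2.connectedComponentsWithStats(m.astype(np.uint8))
    for i in range(1,k):
        if s[i,4]>80: print(c,s[i],ce[i],np.nanmedian(W[l==i],0), np.nanmin(W[l==i],0),np.nanmax(W[l==i],0))
# rectangle edges of deck/panel: left/front
L={}
for n,A,st in[("top",load("top0.npz"),None),("w",f,f)]:
    C=cloud(A,st); 
    P=C.reshape(-1,3); P=P[~np.isnan(P).any(1)]
    dk=P[(abs(P[:,2]-122)<2.5)&(P[:,0]>500)&(P[:,0]<760)&(abs(P[:,1])<220)]
    print(n,"deck",len(dk),dk.min(0),dk.max(0),np.median(dk[:,2]))
    r=cv2.minAreaRect(dk[:,:2].astype(np.float32));print(r)
    hv=cv2.cvtColor(A["img"],cv2.COLOR_RGB2HSV)
    nv=(hv[...,0]>=112)&(hv[...,0]<=128)&(hv[...,1]>150)
    Q=C[nv]; Q=Q[~np.isnan(Q).any(1)]; Q=Q[(Q[:,2]>135)&(Q[:,2]<330)&(abs(Q[:,1]+20)<150)&(Q[:,0]>480)]
    # ransac plane
    rng=np.random.default_rng(0);best=None
    for _ in range(500):
        a=Q[rng.choice(len(Q),3,False)];nn=np.cross(a[1]-a[0],a[2]-a[0]);nn/=np.linalg.norm(nn)+1e-9
        inl=abs((Q-a[0])@nn)<2
        if best is None or inl.sum()>best.sum():best=inl
    q=Q[best];c=q.mean(0);nn=np.linalg.svd(q-c)[2][2];nn*=np.sign(nn[2])
    print(n,"lid",len(Q),len(q),c,nn,np.arctan2(np.hypot(nn[0],nn[1]),nn[2]),np.degrees(np.arctan2(nn[1],nn[0])),q.min(0),q.max(0))
```

```text
red [265 172  15  18 236] [271.89 180.24] [473.7  -22.7  114.52] [465.03 -35.93 105.91] [483.08 -11.76 117.29]
green [265 205  13  16 172] [270.55 212.67] [474.17 -68.31 114.39] [466.3  -79.81 110.04] [482.21 -58.11 118.38]
blue [  365    81   120   233 11500] [427.07 180.97] [594.35  24.22 239.97] [ 566.16 -248.42   63.51] [699.49  98.05 261.23]
blue [266 137  15  18 249] [272.9  145.43] [472.8   23.14 114.33] [464.27  10.9  106.88] [481.78  33.7  118.58]
top deck 3268 [ 500.35 -131.8   119.5 ] [708.52 214.97 124.49] 122.35306941073122
((602.5426635742188, 42.04364013671875), (207.3949432373047, 345.9967041015625), 0.7846354842185974)
top lid 3519 3043 [632.97  -4.8  205.74] [0.69 0.01 0.73] 0.7555509878056839 0.973521041205315 [ 569.52 -107.45  137.72] [703.07  97.41 263.62]
w deck 11643 [ 507.28 -131.13  119.5 ] [703.82 121.41 124.24] 121.33245489737243
((605.5040893554688, -4.702789306640625), (253.91392517089844, 193.70025634765625), 89.31832122802734)
w lid 7266 5705 [617.03  45.   217.63] [0.68 0.01 0.73] 0.7531160805874836 0.6998429175081486 [ 568.37 -104.53  140.79] [698.42  98.05 261.23]
```

```bash
python3 -m crank '[[-0.4,2.33,2.37,0,0,0,1],[-0.4,2.33,2.37,0,0,0,1],[-0.4,2.33,2.37,0,0,0,1],[-0.4,2.33,2.37,0,0,0,1],[-0.4,2.33,2.37,0,0,0,1],[0,0,0,0,0.1,0,1],[0,0,0,0,0.1,0,1],[0,0,0,0,0.1,0,1],[0,0,0,0,0,0,1],[0,0,0,0,0,0,1]]'
cat > snap.py <<'E'
import sys
from plant import bot, imaging
from h import *
np.set_printoptions(precision=2,suppress=True)
n=sys.argv[1]
for c in sys.argv[2:]:
    st=bot.state(); f=imaging.grab_frame(c)
    if c=="wrist": np.savez(f"{n}_{c}.npz",**f,eef_pos=st["eef_pos"],orientation=st["orientation"])
    else: np.savez(f"{n}_{c}.npz",**f)
    cv2.imwrite(f"pics/{n}_{c}.png",cv2.cvtColor(f["img"],cv2.COLOR_RGB2BGR)); print(st["clock"],st["eef_pos"],st["orientation"],st["contact_force"])
E
python3 snap.py a wrist
```

```text
clock: 3.53
eef_pos: [431.5, -111.6, 212.9]
orientation: [180.0, -17.2, 1.7]
contact_force: [0.0, -0.1, 0.2]
finger_gap: 0.2
3.5333 [ 431.52 -111.63  212.88] [179.98 -17.17   1.66] [ 0.05 -0.14  0.16]
```

View pics/a_wrist.png

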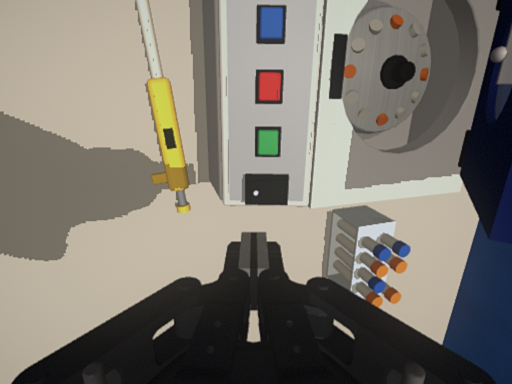

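The rocker is now unobstructed at (267,189), with the white dot at its near end (256,193).

Run:
```python
from h import *
np.set_printoptions(precision=2,suppress=True)
f=load("a_wrist.npz");W=cloud(f,f);g=f["img"].max(2);hsv=cv2.cvtColor(f["img"],cv2.COLOR_RGB2HSV)
# panel plane fit
m=np.zeros_like(g,bool);m[20:170,228:250]=1;m[20:170,292:302]=1
q=W[m];q=q[~np.isnan(q).any(1)];c=np.median(q,0);ok=np.abs(q[:,2]-c[2])<20;q=q[ok];c=q.mean(0);n=np.linalg.svd(q-c)[2][2];n*=np.sign(n[2]);print("panel",c,n,"z on panel at x477",c[2]-(n[0]*(477-c[0])+n[1]*(-114-c[1]))/n[2])
for nm,(a,b) in dict(red=(0,6),green=(50,80)).items():
    mm=(hsv[...,0]>=a)&(hsv[...,0]<=b)&(hsv[...,1]>120)&(hsv[...,2]>60);mm[:,:240]=0;mm[:,300:]=0
    ys,xs=np.where(mm);p=W[mm];print(nm,xs.mean(),ys.mean(),np.nanmedian(p,0),"h",np.nanmedian((p-c)@n))
s=np.array([n[2],0,-n[0]])
for r in (180,185,190,195,200):
    print(r,[(u,round(float((W[r,u]-c)@n),1),W[r,u].round(0).tolist()) for u in range(242,293,5)])
print("dot",W[193,256])
cv2.imwrite("pics/a_z.png",cv2.cvtColor(cv2.resize(f["img"][120:215,225:320],None,fx=6,fy=6,interpolation=cv2.INTER_NEAREST),cv2.COLOR_RGB2BGR))
```

```text
panel [465.44 -31.63 104.85] [-0.3  -0.01  0.96] z on panel at x477 107.95757779979402
red 269.13700787401575 85.99842519685039 [472.74 -23.36 114.38] h 6.901888748882136
green 267.73553719008265 142.08677685950414 [473.78 -69.1  114.41] h 6.817875216207681
180 [(242, 0.7, [455.0, -106.0, 102.0]), (247, 4.4, [458.0, -105.0, 107.0]), (252, 9.8, [461.0, -103.0, 113.0]), (257, 8.7, [465.0, -103.0, 113.0]), (262, 8.2, [470.0, -103.0, 114.0]), (267, 8.2, [474.0, -103.0, 116.0]), (272, 7.2, [479.0, -103.0, 116.0]), (277, 6.7, [483.0, -103.0, 117.0]), (282, 8.1, [487.0, -103.0, 120.0]), (287, 5.2, [492.0, -103.0, 118.0]), (292, 0.7, [499.0, -104.0, 115.0])]
185 [(242, 0.1, [455.0, -111.0, 101.0]), (247, 5.2, [458.0, -109.0, 108.0]), (252, 14.2, [460.0, -106.0, 117.0]), (257, 11.0, [465.0, -107.0, 116.0]), (262, 9.3, [470.0, -107.0, 115.0]), (267, 8.3, [474.0, -108.0, 116.0]), (272, 9.3, [478.0, -107.0, 118.0]), (277, 7.5, [483.0, -108.0, 118.0]), (282, 7.5, [487.0, -107.0, 119.0]), (287, 5.2, [493.0, -108.0, 118.0]), (292, 0.3, [499.0, -109.0, 115.0])]
190 [(242, -0.1, [455.0, -116.0, 101.0
[... 505 characters left out ...]
6.0, 116.0]), (262, 8.4, [470.0, -117.0, 115.0]), (267, 6.9, [475.0, -118.0, 115.0]), (272, 7.4, [479.0, -117.0, 116.0]), (277, 7.5, [484.0, -117.0, 118.0]), (282, 8.1, [488.0, -117.0, 120.0]), (287, 5.6, [493.0, -118.0, 119.0]), (292, -0.4, [500.0, -120.0, 115.0])]
200 [(242, 0.6, [455.0, -126.0, 102.0]), (247, 4.7, [458.0, -124.0, 107.0]), (252, 12.4, [460.0, -121.0, 116.0]), (257, 10.8, [465.0, -121.0, 116.0]), (262, 9.4, [470.0, -122.0, 116.0]), (267, 7.9, [475.0, -122.0, 116.0]), (272, 6.6, [480.0, -123.0, 116.0]), (277, 8.0, [484.0, -122.0, 118.0]), (282, 7.2, [488.0, -122.0, 119.0]), (287, 4.2, [494.0, -123.0, 118.0]), (292, -0.9, [501.0, -125.0, 114.0])]
dot [ 463.55 -114.    117.23]
```

View pics/a_z.png

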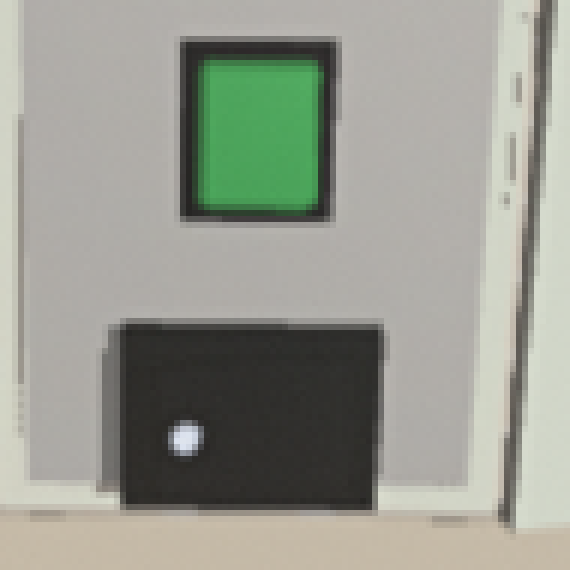

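```bash
cat > d.py <<'E'
import sys
from plant import bot
from h import *
np.set_printoptions(precision=2,suppress=True)
st=bot.state();M=R.from_euler("xyz",st["orientation"],degrees=True).as_matrix()
p=np.array([float(a) for a in sys.argv[1:4]]);print("cm tool",M.T@(p-st["eef_pos"])/10, "z axis",M[:,2])
E
python3 d.py 462 -114 116.6
```

```text
cm tool [-0.06  0.28 10.16] z axis [ 0.3   0.01 -0.96]
```

```bash
python3 -m crank '[[-0.06,0.28,2.5,0,0,0,1],[0,0,2.5,0,0,0,1],[0,0,2.5,0,0,0,1],[0,0,1.5,0,0,0,1],[0,0,0.5,0,0,0,1],[0,0,0,0,0,0,1],[0,0,0,0,0,0,1]]'; python3 d.py 462 -114 116.6;python3 snap.py b wrist scene
```

```text
clock: 4.17
eef_pos: [460.8, -114.2, 122.8]
orientation: [-180.0, -17.1, 1.7]
contact_force: [0.6, 0.3, -1.1]
finger_gap: 0.6
cm tool [-0.07 -0.02  0.62] z axis [ 0.29  0.01 -0.96]
4.1667 [ 460.81 -114.24  122.76] [-180.    -17.14    1.74] [ 0.56  0.31 -1.14]
4.2167 [ 461.02 -114.51  123.37] [179.97 -17.22   1.73] [ 0.58 -0.58  0.35]
```

View pics/b_wrist.png

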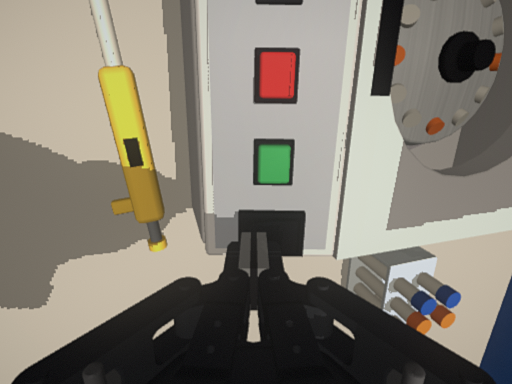

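The fingertips (254,235) sit over the near half of the rocker (238–305). Pressing gently.

```bash
python3 -m crank '[[0,0,0.3,0,0,0,1],[0,0,0.2,0,0,0,1],[0,0,0.1,0,0,0,1],[0,0,0.1,0,0,0,1],[0,0,0,0,0,0,1]]';python3 -m crank '[[0,0,0.1,0,0,0,1],[0,0,0,0,0,0,1]]';python3 -m crank '[[0,0,0.1,0,0,0,1],[0,0,0,0,0,0,1]]';python3 -m crank '[[0,0,0.1,0,0,0,1],[0,0,0,0,0,0,1]]'
```

```text
clock: 4.68
eef_pos: [462.0, -114.5, 115.2]
orientation: [180.0, -17.2, 1.6]
contact_force: [-0.3, -0.2, -0.6]
finger_gap: -0.3
clock: 4.85
eef_pos: [462.2, -114.3, 113.9]
orientation: [-180.0, -17.2, 1.7]
contact_force: [0.1, -1.1, 0.1]
finger_gap: -0.1
clock: 5.02
eef_pos: [462.5, -114.3, 113.0]
orientation: [-180.0, -17.2, 1.7]
contact_force: [0.1, 0.0, -0.5]
finger_gap: 0.1
clock: 5.18
eef_pos: [462.9, -114.4, 112.2]
orientation: [-180.0, -17.2, 1.7]
contact_force: [0.2, -0.2, -0.4]
finger_gap: -0.2
```

```bash
python3 -m crank '[[0,0,0.1,0,0,0,1],[0,0,0,0,0,0,1]]';python3 -m crank '[[0,0,0.1,0,0,0,1],[0,0,0,0,0,0,1]]'; python3 snap.py c scene top wrist; python3 -c "
import cv2
a=cv2.imread('pics/c_wrist.png')[130:260,190:320];cv2.imwrite('pics/c_z.png',cv2.resize(a,None,fx=4,fy=4,interpolation=2))"
```

```text
clock: 5.35
eef_pos: [463.1, -114.4, 112.1]
orientation: [180.0, -17.2, 1.7]
contact_force: [-7.5, 1.2, 10.3]
finger_gap: -0.1
clock: 5.52
eef_pos: [463.3, -114.4, 112.0]
orientation: [180.0, -17.1, 1.7]
contact_force: [-19.0, 3.7, 21.3]
finger_gap: -0.0
5.5167 [ 463.3  -114.43  111.97] [179.99 -17.14   1.71] [-18.98   3.68  21.34]
5.5667 [ 463.31 -114.42  111.98] [179.99 -17.14   1.71] [-18.92   3.47  21.63]
5.6167 [ 463.32 -114.4   111.97] [179.99 -17.15   1.71] [-18.29   3.64  21.78]
```

View pics/c_z.png

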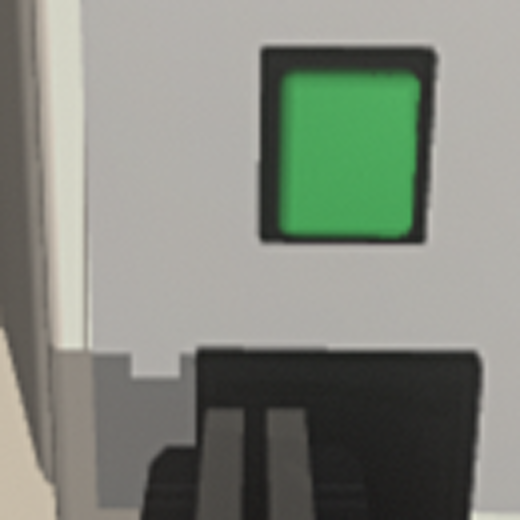

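Force rose to a hard stop at exactly the "on" height. I'll back off and check.

```bash
python3 -m crank '[[0,0,-0.5,0,0,0,1],[0,0,-2.5,0,0,0,1],[0,0,-3,0,0,0,1],[0,0,-3,0,0,0,1],[0,0,-1,0,0,0,1],[0,0,0,0,0,0,1]]'; python3 snap.py e wrist
python3 - <<'E'
from h import *
np.set_printoptions(precision=1,suppress=True)
f=load("e_wrist.npz");W=cloud(f,f)
n=np.array([-.296,0,.955]);c=np.array([477.5,-114,107.5])
s=np.array([.955,0,.296])
m=(abs(W[...,1]+114)<8)&(abs((W-c)@s)<19)
h=(W[m]-c)@n;x=(W[m]-c)@s
for a in range(-18,18,3):
    k=(x>=a)&(x<a+3);print(a,np.median(h[k]).round(1),k.sum())
cv2.imwrite("pics/e_z.png",cv2.cvtColor(cv2.resize(f["img"][120:215,225:320],None,fx=5,fy=5),cv2.COLOR_RGB2BGR))
E
```

```text
clock: 6.17
eef_pos: [435.4, -116.2, 209.8]
orientation: [179.8, -17.5, 1.7]
contact_force: [1.1, -0.6, 0.0]
finger_gap: -0.1
6.1667 [ 435.38 -116.21  209.78] [179.81 -17.51   1.7 ] [ 1.11 -0.55  0.  ]
-18 130.2 166
-15 159.1 395
-12 147.1 350
-9 158.0 416
-6 8.8 92
-3 125.1 226
0 126.7 229
3 11.2 107
6 155.6 219
9 164.5 336
12 166.5 369
15 166.5 302
```

View pics/e_z.png

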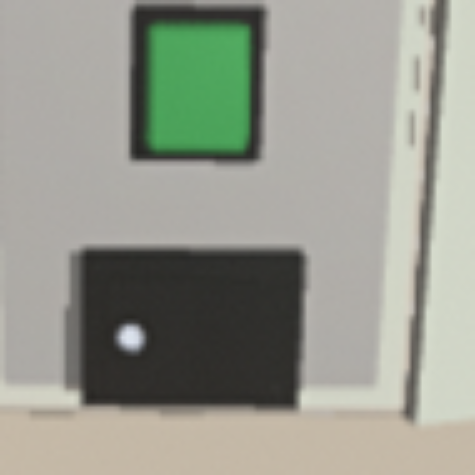

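Run:
```python
from h import *
n=np.array([-.296,0,.955]);c=np.array([477.5,-114,107.5]);s=np.array([.955,0,.296])
for fn in("a_wrist.npz","e_wrist.npz"):
    f=load(fn);W=cloud(f,f);h=(W-c)@n;x=(W-c)@s
    m=(abs(W[...,1]+114)<8)&(abs(x)<19)&(h<25)
    print(fn,[(a,np.median(h[m&(x>=a)&(x<a+3)]).round(1)) for a in range(-18,18,3)])
```

```text
a_wrist.npz [(-18, np.float64(5.9)), (-15, np.float64(13.4)), (-12, np.float64(12.3)), (-9, np.float64(11.0)), (-6, np.float64(9.7)), (-3, np.float64(8.4)), (0, np.float64(8.2)), (3, np.float64(8.1)), (6, np.float64(8.0)), (9, np.float64(8.3)), (12, np.float64(8.1)), (15, np.float64(4.8))]
e_wrist.npz [(-18, np.float64(2.3)), (-15, np.float64(8.3)), (-12, np.float64(8.3)), (-9, np.float64(8.0)), (-6, np.float64(8.2)), (-3, np.float64(8.1)), (0, np.float64(9.2)), (3, np.float64(10.4)), (6, np.float64(11.7)), (9, np.float64(12.9)), (12, np.float64(13.0)), (15, np.float64(5.0))]
```

Rocker profile: near facet is now level (8.3 mm) and the far end up (13 mm), so it is on. Next is the lid (θ≈0.754).

```bash
python3 -m crank '[[0,-0.5,-3,0,-0.1,0,1],[0,-2,-3,0,-0.1,0,1],[0,-2,-3,0,-0.106,-0.014,1],[0,-2.5,-3,0,0,0,1],[0,-2,0,0,0,0,1],[0,-2,0,0,0,0,1],[0,0,0,0,0,0,1]]'; python3 d.py 605 -4.5 320
```

```text
clock: 6.8
eef_pos: [412.3, -2.9, 321.8]
orientation: [-179.9, 0.5, 2.6]
contact_force: [-0.8, -0.3, -0.8]
finger_gap: -0.2
cm tool [19.24  1.05  0.01] z axis [-0.01  0.   -1.  ]
```

```bash
python3 -m crank '[[0,0,0,0,0,0.03,1],[3.2,0.07,0,0,0,0,1],[3.2,0.08,0,0,0,0,1],[3.2,0.08,0,0,0,0,1],[3.2,0.08,0,0,0,0,1],[3.2,0.08,0,0,0,0,1],[3.2,0.08,0,0,0,0,1],[0,0,0,0,0,0,1],[0,0,0,0,0,0,1]]'; python3 d.py 605 -4.5 256; python3 snap.py g wrist scene
python3 - <<'E'
from h import *
f=load("g_wrist.npz");C=cloud(f,f);hv=cv2.cvtColor(f["img"],cv2.COLOR_RGB2HSV)
nv=(hv[...,0]>=110)&(hv[...,0]<=130)&(hv[...,1]>130)
Q=C[nv];Q=Q[~np.isnan(Q).any(1)];Q=Q[(Q[:,2]>135)&(Q[:,2]<330)&(abs(Q[:,1]+5)<115)&(Q[:,0]<720)]
for lo,hi in((-70,-20),(-20,20),(20,70)):
    q=Q[(Q[:,1]>lo)&(Q[:,1]<hi)]; print(lo,len(q),q.min(0),q.max(0))
rng=np.random.default_rng(0);best=None
for _ in range(500):
    a=Q[rng.choice(len(Q),3,False)];nn=np.cross(a[1]-a[0],a[2]-a[0]);nn/=np.linalg.norm(nn)+1e-9
    i=abs((Q-a[0])@nn)<1.5
    if best is None or i.sum()>best.sum():best=i
q=Q[best];c=q.mean(0);n=np.linalg.svd(q-c)[2][2];n*=np.sign(n[2]);print(len(Q),len(q),c,n,np.arcsin(n[0]),"xh",c[0]-(16-n[2]*(c[2]-123.5))/n[0],q.min(0),q.max(0))
E
```

```text
clock: 7.55
eef_pos: [604.5, -8.5, 317.4]
orientation: [180.0, 0.8, 0.7]
contact_force: [-1.2, -0.4, -0.2]
finger_gap: -0.0
cm tool [ 0.14 -0.4   6.14] z axis [-0.01 -0.   -1.  ]
7.55 [604.49  -8.52 317.39] [179.99   0.77   0.75] [-1.19 -0.41 -0.16]
7.6 [603.9   -8.41 319.16] [179.98   0.64   0.74] [-0.56 -0.67  0.22]
-70 1127 [591.1290325  -69.9919522  168.18561292] [669.48310172 -20.29472004 244.0115451 ]
-20 596 [580.68719395 -19.47910893 164.68281571] [672.80528968  19.98349027 252.65324367]
20 5440 [568.11017843  20.00871776 155.65995527] [683.11394012  69.60905996 255.78920881]
8998 8957 [622.77522709  25.7760563  212.7806977 ] [0.6872008  0.01115043 0.72638195] 0.7576288245243147 xh 693.86345525197 [ 577.75317963 -105.96609324  155.65995527] [683.11394012  83.3145629  255.78920881]
```

View pics/g_wrist.png

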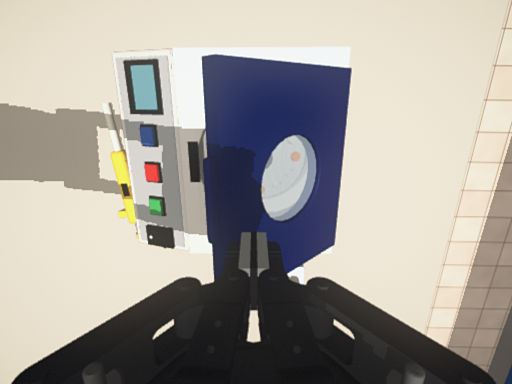

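```bash
python3 d.py 607.4 -4.5 254.3
python3 - <<'E'
import numpy as np
def P(t): return np.array([694-160*np.cos(t)+16*np.sin(t)+7,123.5+160*np.sin(t)+16*np.cos(t)])
ts=[.85,.80,.76]+list(np.arange(.73,.09,-.03))+[.08,.06,.04,.02,.0,-.01,-.02]
for a,b in zip(ts,ts[1:]):
    d=(P(b)-P(a))/10; print(round(b,3),d.round(2)*[1,-1],P(b).round(1))
E
```

```text
cm tool [ 0.44 -0.38  6.63] z axis [-0.01 -0.   -1.  ]
0.8 [-0.64  0.48] [601.  249.4]
0.76 [-0.5   0.41] [596.  245.3]
0.73 [-0.36  0.32] [592.4 242.1]
0.7 [-0.35  0.33] [588.9 238.8]
0.67 [-0.34  0.34] [585.5 235.4]
0.64 [-0.33  0.35] [582.2 231.9]
0.61 [-0.32  0.36] [579.  228.3]
0.58 [-0.31  0.37] [575.9 224.6]
0.55 [-0.3   0.38] [573.  220.8]
0.52 [-0.29  0.39] [570.1 216.9]
0.49 [-0.27  0.4 ] [567.4 212.9]
0.46 [-0.26  0.4 ] [564.7 208.9]
0.43 [-0.25  0.41] [562.2 204.7]
0.4 [-0.24  0.42] [559.9 200.5]
0.37 [-0.22  0.43] [557.6 196.3]
0.34 [-0.21  0.43] [555.5 191.9]
0.31 [-0.2   0.44] [553.5 187.5]
0.28 [-0.19  0.45] [551.7 183.1]
0.25 [-0.17  0.45] [549.9 178.6]
0.22 [-0.16  0.46] [548.3 174. ]
0.19 [-0.14  0.46] [546.9 169.4]
0.16 [-0.13  0.46] [545.6 164.8]
0.13 [-0.12  0.47] [544.4 160.1]
0.1 [-0.1   0.47] [543.4 155.4]
0.08 [-0.06  0.32] [542.8 152.2]
0.06 [-0.05  0.32] [542.2 149.1]
0.04 [-0.05  0.32] [541.8 145.9]
0.02 [-0.04  0.32] [541.4 142.7]
0.0 [-0.04  0.32] [541.  139.5]
-0.01 [-0.02  0.16] [540.8 137.9]
-0.02 [-0.01  0.16] [540.7 136.3]
```

```bash
python3 -m crank '[[0.2,-0.38,2.5,0,0,0,1],[0.2,0,2.5,0,0,0,1],[0.04,0,1.6,0,0,0,1],[0,0,0,0,0,0,1],[0,0,0,0,0,0,1]]'; python3 -m crank '[[-0.35,0,0.25,0,0,0,1],[-0.3,0,0.25,0,0,0,1],[-0.3,0,0.25,0,0,0,1],[-0.2,0,0.16,0,0,0,1],[-0.36,0,0.32,0,0,0,1],[-0.35,0,0.33,0,0,0,1],[0,0,0,0,0,0,1]]'; python3 snap.py i wrist scene
```

```text
clock: 8.07
eef_pos: [607.0, -4.3, 256.6]
orientation: [180.0, 0.4, 0.7]
contact_force: [0.1, -1.6, -0.2]
finger_gap: 0.1
clock: 8.65
eef_pos: [588.7, -4.4, 240.5]
orientation: [180.0, 0.4, 0.7]
contact_force: [-0.2, -0.8, 0.3]
finger_gap: 0.3
8.65 [588.73  -4.41 240.45] [179.95   0.4    0.75] [-0.17 -0.81  0.32]
8.7 [588.99  -4.44 240.66] [179.95   0.39   0.75] [-0.55 -0.54  0.38]
```

View pics/i_wrist.png

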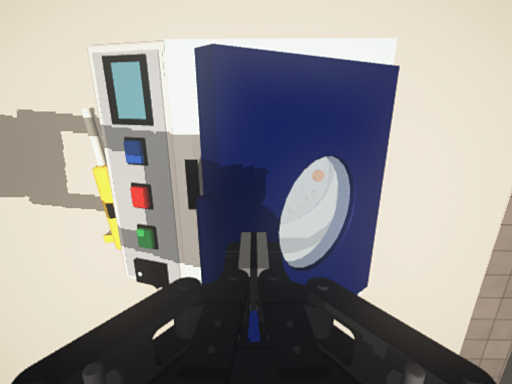

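No contact force yet; the tips are over the front strip of the lid, clear of the window. Continuing along the arc.

```bash
python3 -m crank '[[-0.34,0,0.34,0,0,0,1],[-0.33,0,0.35,0,0,0,1]]'; python3 -m crank '[[-0.32,0,0.36,0,0,0,1],[-0.31,0,0.37,0,0,0,1]]';python3 -m crank '[[-0.3,0,0.38,0,0,0,1],[-0.29,0,0.39,0,0,0,1]]'
```

```text
clock: 8.92
eef_pos: [583.0, -4.6, 234.4]
orientation: [179.9, 0.3, 0.7]
contact_force: [-0.4, -0.0, 1.7]
finger_gap: -0.4
clock: 9.08
eef_pos: [576.1, -4.7, 226.6]
orientation: [179.9, 0.4, 0.7]
contact_force: [-0.5, -0.3, 1.1]
finger_gap: 0.1
clock: 9.25
eef_pos: [570.0, -4.8, 218.8]
orientation: [179.9, 0.4, 0.7]
contact_force: [0.3, -0.6, 0.2]
finger_gap: 0.3
```

```bash
cat > lid.py <<'E'
import sys
from h import *
f=load(sys.argv[1]+"_wrist.npz");C=cloud(f,f);hv=cv2.cvtColor(f["img"],cv2.COLOR_RGB2HSV)
nv=(hv[...,0]>=110)&(hv[...,0]<=130)&(hv[...,1]>130)
Q=C[nv];Q=Q[~np.isnan(Q).any(1)];Q=Q[(Q[:,2]>125)&(Q[:,2]<330)&(abs(Q[:,1]+5)<115)&(Q[:,0]<720)&(Q[:,0]>505)]
rng=np.random.default_rng(0);best=None
for _ in range(500):
    a=Q[rng.choice(len(Q),3,False)];nn=np.cross(a[1]-a[0],a[2]-a[0]);nn/=np.linalg.norm(nn)+1e-9
    i=abs((Q-a[0])@nn)<1.5
    if best is None or i.sum()>best.sum():best=i
q=Q[best];c=q.mean(0);n=np.linalg.svd(q-c)[2][2];n*=np.sign(n[2]);p=f["eef_pos"]
print(len(q),"theta",np.arcsin(n[0]),"n",n,"tcp dist",(p-c)@n,"tcp-7x",(p-[7,0,0]-c)@n,"z at 534",c[2]-(n[0]*(534-c[0])+n[1]*(-5-c[1]))/n[2])
E
python3 snap.py j wrist; python3 lid.py i; python3 lid.py j
```

```text
9.25 [570.04  -4.77 218.82] [179.95   0.36   0.74] [ 0.29 -0.59  0.19]bash:  1119 Killed                     python3 lid.py i
Traceback (most recent call last):
  File "lid.py", line 11, in <module>
    q=Q[best];c=q.mean(0);n=np.linalg.svd(q-c)[2][2];n*=np.sign(n[2]);p=f["eef_pos"]
                            ~~~~~~~~~~~~~^^^^^
numpy._core._exceptions._ArrayMemoryError: Unable to allocate 8.86 GiB for an array with shape (34487, 34487) and data type float64
```

View pics/j_wrist.png

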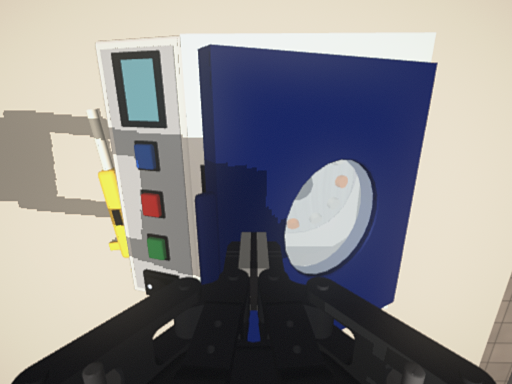

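```bash
sed -i 's/np.linalg.svd(q-c)/np.linalg.svd(q-c,full_matrices=False)/' lid.py; python3 lid.py i; python3 lid.py j
```

```text
23163 theta 0.7041327212156225 n [0.64737306 0.01000972 0.76210756] tcp dist 4.769556365726431 tcp-7x 0.23794497119916372 z at 534 280.68849061426
34487 theta 0.5278526149191153 n [0.5036794  0.00685374 0.86386347] tcp dist 3.9174301057145904 tcp-7x 0.39167431954088616 z at 534 235.30523874788395
```

The lid is following my model closely (0.528 rad). I'll continue, slowing down near the latch.

```bash
python3 -m crank '[[-0.27,0,0.4,0,0,0,1],[-0.26,0,0.4,0,0,0,1],[-0.25,0,0.41,0,0,0,1],[-0.24,0,0.42,0,0,0,1],[-0.22,0,0.43,0,0,0,1],[-0.21,0,0.43,0,0,0,1],[-0.2,0,0.44,0,0,0,1],[-0.19,0,0.45,0,0,0,1]]'; python3 -m crank '[[-0.17,0,0.45,0,0,0,1],[-0.16,0,0.46,0,0,0,1],[-0.14,0,0.46,0,0,0,1],[-0.13,0,0.46,0,0,0,1],[-0.08,0,0.3,0,0,0,1],[-0.07,0,0.3,0,0,0,1],[-0.05,0,0.2,0,0,0,1],[-0.03,0,0.1,0,0,0,1],[0,0,0,0,0,0,1]]'; python3 snap.py k wrist; python3 lid.py k
```

```text
clock: 9.97
eef_pos: [551.7, -5.0, 185.2]
orientation: [180.0, 0.3, 0.7]
contact_force: [0.2, 0.1, 1.1]
finger_gap: -0.0
clock: 10.72
eef_pos: [543.3, -5.2, 158.2]
orientation: [180.0, 0.4, 0.7]
contact_force: [0.6, 0.4, -0.2]
finger_gap: 0.3
10.7167 [543.33  -5.16 158.18] [179.95   0.36   0.74] [ 0.61  0.38 -0.16]
56026 theta 0.11396346009571677 n [1.13716934e-01 5.03827285e-04 9.93513062e-01] tcp dist 1.792297370377785 tcp-7x 0.9962788351733954 z at 534 157.43967674634266
```

```bash
python3 -m crank '[[-0.03,0,0.2,0,0,0,1],[-0.03,0,0.2,0,0,0,1],[-0.03,0,0.15,0,0,0,1],[-0.02,0,0.15,0,0,0,1],[-0.02,0,0.1,0,0,0,1],[-0.01,0,0.1,0,0,0,1]]'; python3 -m crank '[[-0.02,0,0.1,0,0,0,1],[-0.01,0,0.1,0,0,0,1]]';python3 -m crank '[[-0.02,0,0.1,0,0,0,1],[-0.01,0,0.1,0,0,0,1]]';python3 -m crank '[[-0.02,0,0.1,0,0,0,1],[-0.01,0,0.1,0,0,0,1]]'
```

```text
clock: 11.27
eef_pos: [541.9, -5.2, 149.3]
orientation: [180.0, 0.3, 0.7]
contact_force: [-1.7, 0.2, 2.9]
finger_gap: 0.1
clock: 11.43
eef_pos: [541.8, -5.2, 148.1]
orientation: [179.9, 0.3, 0.7]
contact_force: [-3.2, 0.1, 6.8]
finger_gap: -0.1
clock: 11.6
eef_pos: [541.5, -5.2, 146.0]
orientation: [179.9, 0.3, 0.7]
contact_force: [-1.5, 0.2, 3.1]
finger_gap: -0.2
clock: 11.77
eef_pos: [541.0, -5.1, 143.2]
orientation: [180.0, 0.3, 0.7]
contact_force: [-0.3, -0.6, -0.5]
finger_gap: -0.1
```

```bash
python3 -m crank '[[0,0,0.1,0,0,0,1],[0,0,0.1,0,0,0,1]]';python3 -m crank '[[0,0,0.1,0,0,0,1],[0,0,0.1,0,0,0,1]]';python3 -m crank '[[0,0,0.08,0,0,0,1],[0,0,0,0,0,0,1]]'; python3 snap.py l wrist; python3 lid.py l
```

```text
clock: 11.93
eef_pos: [541.0, -5.2, 141.0]
orientation: [180.0, 0.4, 0.7]
contact_force: [-0.5, 0.5, 0.3]
finger_gap: 0.2
clock: 12.1
eef_pos: [541.1, -5.2, 139.4]
orientation: [180.0, 0.3, 0.7]
contact_force: [-4.1, 0.1, 10.6]
finger_gap: -0.4
clock: 12.27
eef_pos: [541.1, -5.2, 139.4]
orientation: [179.9, 0.3, 0.7]
contact_force: [-3.9, 0.2, 6.5]
finger_gap: -0.0
12.2667 [541.08  -5.16 139.43] [179.95   0.34   0.75] [-3.94  0.16  6.54]
58317 theta -0.001868063074908688 n [-0.00186806 -0.00173028  0.99999676] tcp dist 0.8032333517913549 tcp-7x 0.8163097857103288 z at 534 138.61460505471157
```

Lid reads 0.00 rad, latched at 139.4 mm. I'll lift off and go to the green key, checking its bezel height first.

```bash
python3 -m crank '[[0,0,-0.5,0,0,0,1],[0,0,-2.5,0,0,0,1],[-1,0.5,-3,0,0,0,1],[-2,1,-2,0,0.1,0,1],[-2.5,1.5,0,0,0.1,0,1],[-2.5,1.5,0,0,0.1,0,1],[-1.5,1,0,0,0,0,1],[0,0,0,0,0,0,1],[0,0,0,0,0,0,1]]'; python3 d.py 474.3 -69 115; python3 snap.py m wrist top;python3 lid.py m
python3 - <<'E'
from h import *
n=np.array([-.296,0,.955]);c=np.array([477,-69,107.5]);s=np.array([.955,0,.296])
for fn in("b_wrist.npz","m_wrist.npz"):
    f=load(fn);W=cloud(f,f);h=(W-c)@n;x=(W-c)@s;y=W[...,1]-c[1]
    for t,a,b in(("x",x,y),("y",y,x)):
        m=(abs(b)<5)&(h<25)
        print(fn,t,[(k,np.median(h[m&(a>=k)&(a<k+1.5)]).round(1)) for k in np.arange(-18,18,1.5)])
E
```

```text
clock: 13.07
eef_pos: [460.9, -54.1, 209.4]
orientation: [-179.9, -13.5, 0.7]
contact_force: [0.4, 0.2, 0.9]
finger_gap: -0.1
cm tool [-0.92  1.52  9.49] z axis [ 0.23  0.   -0.97]
13.0667 [460.89 -54.06 209.45] [-179.91  -13.54    0.65] [0.45 0.21 0.91]
13.1167 [461.71 -53.79 209.82] [-179.91  -13.55    0.69] [ 0.82 -0.5   0.18]
36045 theta -0.0009345204447488289 n [-9.34520309e-04 -4.25631672e-04  9.99999473e-01] tcp dist 70.71882908120025 tcp-7x 70.72537072336132 z at 534 138.81866178381276
b_wrist.npz x [(np.float64(-18.0), np.float64(0.8)), (np.float64(-16.5), np.float64(0.7)), (np.float64(-15.0), np.float64(0.6)), (np.float64(-13.5), np.float64(1.0)), (np.float64(-12.0), np.float64(2.7)), (np.float64(-10.5), np.float64(6.4)), (np.float64(-9.0), np.float64(7.7)), (np.float64(-7.5), np.float64(7.9)), (np.float64(-6.0), np.float64(7.8)), (np.float64(-4.5), np.float64(7.7)), (np.float64(-3.0), np.float64(7.8)), (np.float64(-1.5), np.float64(7.8)), (np.float64(0.0), np.float64(7.5)), (np.float64(1.5), np.float64(7.7)), (np.float64(3.0), np.float64(7.6)), (np.float64(4.5), np.float64
[... 1492 characters left out ...]
64(-7.5), np.float64(7.9)), (np.float64(-6.0), np.float64(7.9)), (np.float64(-4.5), np.float64(7.5)), (np.float64(-3.0), np.float64(8.1)), (np.float64(-1.5), np.float64(7.4)), (np.float64(0.0), np.float64(7.7)), (np.float64(1.5), np.float64(7.8)), (np.float64(3.0), np.float64(7.8)), (np.float64(4.5), np.float64(7.8)), (np.float64(6.0), np.float64(7.1)), (np.float64(7.5), np.float64(3.5)), (np.float64(9.0), np.float64(2.5)), (np.float64(10.5), np.float64(0.2)), (np.float64(12.0), np.float64(0.7)), (np.float64(13.5), np.float64(0.8)), (np.float64(15.0), np.float64(0.6)), (np.float64(16.5), np.float64(0.7))]
  return _methods._mean(a, axis=axis, dtype=dtype,
  ret = ret.dtype.type(ret / rcount)
```

View pics/m_wrist.png

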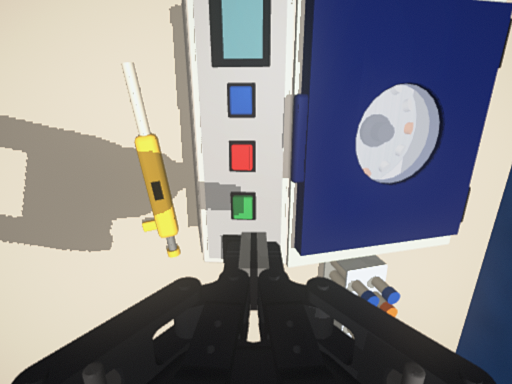

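```bash
python3 -m crank '[[0,0.75,0,0,0.06,0,1],[0,0.75,0,0,0,0,1],[0,0,0,0,0,0,1]]'; python3 d.py 473.3 -69.3 114.8
```

```text
clock: 13.42
eef_pos: [461.7, -69.2, 209.0]
orientation: [-179.9, -16.8, 0.7]
contact_force: [1.1, 0.2, 0.4]
finger_gap: -0.2
cm tool [-1.62  0.04  9.36] z axis [ 0.29  0.01 -0.96]
```

```bash
python3 -m crank '[[-0.8,0.02,2,0,0,0,1],[-0.8,0.02,2.5,0,0,0,1],[0,0,2.5,0,0,0,1],[0,0,1,0,0,0,1],[0,0,0.5,0,0,0,1],[0,0,0,0,0,0,1],[0,0,0,0,0,0,1]]'; python3 d.py 473.3 -69.3 114.8; python3 snap.py o wrist
```

```text
clock: 14.0
eef_pos: [471.6, -68.7, 124.1]
orientation: [-179.9, -16.9, 0.8]
contact_force: [-0.3, 0.5, 0.2]
finger_gap: -0.3
cm tool [-0.1   0.07  0.94] z axis [ 0.29  0.01 -0.96]
14.0 [471.55 -68.65 124.07] [-179.89  -16.91    0.76] [-0.32  0.49  0.16]
```

View pics/o_wrist.png

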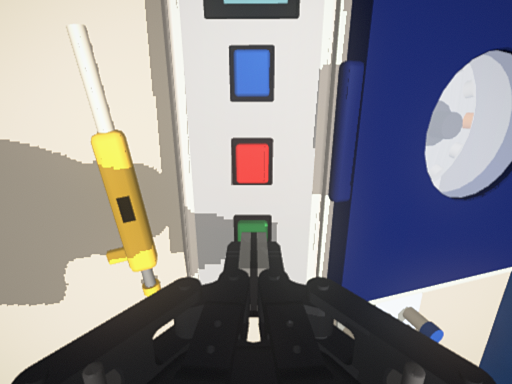

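The tips (254,237) are centred over the green key. Pressing now.

```bash
python3 -m crank '[[-0.1,0.07,0.4,0,0,0,1],[0,0,0.3,0,0,0,1],[0,0,0.1,0,0,0,1],[0,0,0,0,0,0,1]]';python3 -m crank '[[0,0,0.1,0,0,0,1],[0,0,0.1,0,0,0,1]]';python3 -m crank '[[0,0,0.1,0,0,0,1],[0,0,0,0,0,0,1]]';python3 -m crank '[[0,0,0.1,0,0,0,1],[0,0,0,0,0,0,1]]';python3 -m crank '[[0,0,0.1,0,0,0,1],[0,0,0,0,0,0,1]]'; python3 d.py 473.3 -69.3 114.8
```

```text
clock: 14.38
eef_pos: [472.1, -69.3, 114.9]
orientation: [-179.9, -16.9, 0.7]
contact_force: [-0.2, 0.4, -0.7]
finger_gap: -0.3
clock: 14.55
eef_pos: [472.9, -69.4, 113.3]
orientation: [-179.9, -16.9, 0.7]
contact_force: [-1.2, 1.7, 1.2]
finger_gap: 0.3
clock: 14.72
eef_pos: [473.2, -69.4, 112.2]
orientation: [-179.9, -16.9, 0.7]
contact_force: [-1.8, 0.3, 2.3]
finger_gap: -0.1
clock: 14.88
eef_pos: [473.5, -69.3, 111.3]
orientation: [-179.9, -16.9, 0.7]
contact_force: [-1.8, 0.2, 2.3]
finger_gap: -0.3
clock: 15.05
eef_pos: [473.7, -69.4, 110.9]
orientation: [-179.9, -16.9, 0.8]
contact_force: [-7.1, 1.4, 8.9]
finger_gap: 0.1
cm tool [ 0.07 -0.01 -0.38] z axis [ 0.29  0.01 -0.96]
```

Bottomed out: a hard stop at about 11 N after 3.8 mm. I'll hold a little firmer, then release and retreat.

```bash
python3 -m crank '[[0,0,0.05,0,0,0,1],[0,0,0,0,0,0,1],[0,0,0,0,0,0,1]]'; python3 -m crank '[[0,0,-0.3,0,0,0,1],[0,0,-0.5,0,0,0,1],[0,0,-2,0,0,0,1],[0,0,-3,0,0,0,1],[0,0,-3,0,0,0,1],[0,-1.5,-2,0,0,0,1],[0,-1.5,0,0,0,0,1],[0,0,0,0,0,0,1],[0,0,0,0,0,0,1]]'; python3 snap.py q wrist top; python3 lid.py q
python3 - <<'E'
from h import *
n=np.array([-.296,0,.955]);s=np.array([.955,0,.296]);np.set_printoptions(precision=1,suppress=True)
f=load("q_wrist.npz");W=cloud(f,f)
for nm,c in dict(green=(477,-69.3,107.5),red=(476,-23,107.5),blue=(475,23,107.5)).items():
    h=(W-c)@n;x=(W-c)@s+1.5;y=W[...,1]-c[1];m=(abs(x)<6)&(abs(y)<7)&(h<20);print(nm,m.sum(),np.median(h[m]))
c=np.array([477.5,-114,107.5])
for fn,st in(("q_wrist.npz",1),("q_top.npz",0)):
    f=load(fn);W=cloud(f,f);h=(W-c)@n;x=(W-c)@s;m=(abs(W[...,1]+114)<8)&(h<25)
    print("rocker",[(a,np.median(h[m&(x>=a)&(x<a+4)])) for a in(-14,-10,-6,-2,2,6,10)])
E
```

```text
clock: 15.3
eef_pos: [473.8, -69.3, 110.7]
orientation: [-179.9, -16.9, 0.8]
contact_force: [-12.6, 0.7, 15.0]
finger_gap: 0.2
clock: 16.05
eef_pos: [442.0, -39.5, 213.2]
orientation: [-179.9, -16.9, 0.8]
contact_force: [-0.0, -0.1, -1.8]
finger_gap: -0.1
16.05 [442.05 -39.5  213.23] [-179.91  -16.93    0.84] [-0.02 -0.11 -1.84]
16.1 [441.8  -39.82 212.55] [-179.9   -16.86    0.81] [ 0.34 -0.39 -1.02]
29346 theta -0.0009029797067590481 n [-9.02979584e-04 -4.96998151e-04  9.99999469e-01] tcp dist 74.47306882993031 tcp-7x 74.47938968701864 z at 534 138.8611722800959
green 176 7.7135659141937225
red 202 7.631714937066452
blue 237 7.575088011506064
rocker [(-14, np.float64(nan)), (-10, np.float64(nan)), (-6, np.float64(nan)), (-2, np.float64(nan)), (2, np.float64(nan)), (6, np.float64(nan)), (10, np.float64(nan))]
rocker [(-14, np.float64(8.586254135315585)), (-10, np.float64(8.804673608021691)), (-6, np.float64(9.62966982153711)), (-2, np.float64(8.12897607752296)), (2, np.float64(9.666031887632611)), (6, np.float64(12.36819748630568)), (10, np.float64(14.046232703022902))]
  return _methods._mean(a, axis=axis, dtype=dtype,
  ret = ret.dtype.type(ret / rcount)
```

View pics/q_wrist.png

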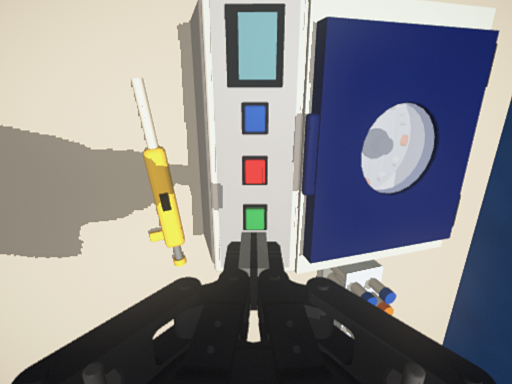

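View pics/q_top.png

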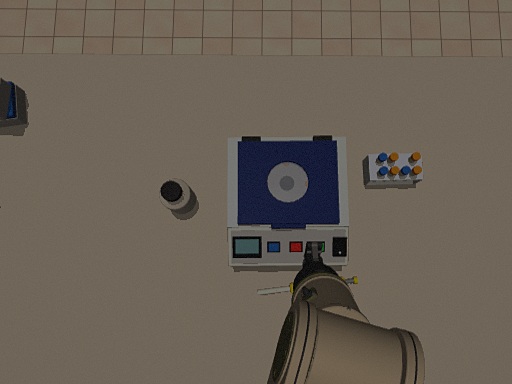

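The lid is flat and shut, all three keys are out and the rocker is on. The bottle (174,193), rack (394,168) and pipette (tip 258,292, end 355,280) are where they were. Handing in.

```bash
python3 -c "
from plant import bot
print(bot.state()['contact_force']); print(bot.job_done())"
```

```text
[-0.1945786  -0.2105168  -0.11190922]
the job is handed in; nothing more can be done
None
```

I switched the centrifuge on, shut and latched the lid, and pressed the start key, in that order. I then handed the job in at about 16 s with the arm clear of everything.

- **Rocker:** I pressed the near end until it hit its stop, at about 29 N. Depth readings then showed the near facet level (about 8 mm above the panel) and the far end up (13 mm), so it is on.
- **Lid:** I brought it down along its arc and slowed near the catch. Resistance peaked at about 7 N, then dropped as it snapped in. It still measured 0.00 rad after I let go.
- **Start key:** I pressed it about 4 mm to its stop, at about 20 N, and released it. It reads fully out again at 7.7 mm above the panel.
- **Left alone:** The red and blue keys also read fully out, at 7.6 mm. By eye in the last top picture, the bottle, rack and pipette had not moved. The arm hid part of the pipette in that picture, but it was fully visible and in place in the last wrist picture.

One check failed: the last close-up wrist reading of the rocker gave nothing because the fingers hid it. The top camera confirmed it was on instead.

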